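# Proof-press a kiln bar and file it as tested

## Robot

A 7-joint arm with a two-finger parallel gripper is mounted at the origin on the work surface. World frame = base frame: x ahead of the robot, y to its left, z up, the work surface at z = 0. Lengths are in m, angles in rad, forces in N, time in s.
With the tool pointing down it reaches from about 0.4 to 0.925 m from the base axis. Payload 4.1 kg.
Tool frame: the origin (TCP) lies between the finger pads; the fingertips stand 22 mm ahead of it and the grasp point (between the pads) lies 3 mm ahead of it; z points along the fingers, y is the line along which they close (so a half turn about z gives the same grasp; the last joint's range is limited). The gripper opens to 85 mm and grips with 20 to 120 N. Pads are 22 mm wide; open, the fingers measure 114 mm over their backs; the gripper's body (76 mm by 85 mm) begins 54 mm behind the grasp point. The pads swing forward as they close: fully open they stand 13 mm farther back than shut.
Start: joints at [1.022, 0.398, 0.045, 1.537, -0.019, 1.207, -0.051], TCP at [0.283, -0.585, 0.253] pointing down, gripper open.
Joint ranges: [-2.82, 2.82], [-0.49, 2.23], [-1.37, 1.46], [0, 2.46], [-1.36, 4.5], [0.23, 2], [-2.94, 2.94]. Speed limits (rad/s): [2.57, 2.57, 3.14, 3.14, 3.14, 3.14, 3.14].

## Interface

Orientations are given as [roll, pitch, yaw] about the fixed x, y, z axes, in that order (R = Rz(yaw) Ry(pitch) Rx(roll)).
In Python, from plant import manip, optics gives the robot as it stands. The module is installed in compiled form; this text tells all that it offers.
- The arm moves only by the shell command python3 -m inch 'ROWS'. ROWS is JSON, a list of rows, each an object of numbers: "jaw": the opening, from 0 (shut) to 1 (fully open); "tx", "ty", "tz": the shift along the world's x, y, z in mm; "rx", "ry", "rz": the turn, a rotation vector about the world's x, y, z in degrees. A call has 1 to 20 rows; each row is the pose to reach, as a shift and turn from the pose commanded when the call began; what a row does not reach only later rows make up. A row lasts 1/8 s, in which the tool goes at most 62.5 mm and 10.7 degrees, less where a joint would pass 70% of its speed; a pose out of reach is approached as far as the arm can. A call with a gripper value outside its range is refused whole. The fingers move at their own pace and stop on an object; the grip force is fixed at half the most. Time passes only in rows, so rows that repeat a pose let the fingers close. It gives the time, the measured TCP pose, the force, the opening and the grip force at its end, in the units of the state.
- manip.get_state(): the state, without advancing time (a new reading comes with each control period).
- optics.grab_frame(name): name is "scene" or "top" or "wrist"; returns a dict with "frame" (480x640x3 uint8, red, green, blue), "fx", "fy", "cx", "cy" (pixels), "extrinsics" (4x4, takes a point from world to camera coordinates). Camera axes: x right, y up, looking along -z (the intrinsics and any distortion apply to the point x, -y, -z); pixel columns grow to the right and rows downward; lengths in m; the calibration is good to about 2 mm. A picture is of the moment at which its call begins. There is no depth.
- manip.finish_job(): hands the job in; it is judged then, once.
Trained networks look in the newest picture that a camera, given by its name, has taken for a name from the list of things; names that differ only in an ending like _2 or _b are one class to them, and where a whole thing is asked for, a point or a joint stands for the part that bears it (a point fixed in the world has none). Each returns a list of dicts, best first, with "p" (0 to 1); they miss things now and then, are a little off and sometimes report something else, mostly with a low value. They report only what shows in the picture. A call takes as long as a camera call. They do not tell look-alikes from the thing itself.
- optics.outline_of(query, camera): "pixels" (480x640 bool, what is visible of it) and "xy" ([column, row] in pixels, amid what is visible of it).
The state is a dict: "time_s": time; "joints": joint angles; "joint_vel": joint speeds; "effort": joint torques, N m; "ee_pos": TCP position; "orientation": TCP orientation; "force": force on the tool from outside, world axes, zero at the start; "moment": the same for the moment, N m; "grip_width": finger opening in m; "gripper_force": force on a finger pad.
Only numpy, scipy, OpenCV 4.12 (cv2) and the standard library are available. Lean on these libraries where they do the work, as an engineer would, in place of code of your own. Each camera call takes 0.05 s, during which the arm holds its last target. There are 200 camera calls.

## Task

Take the kiln bar from the grey rack and lay it centred across the press's two steel supports, under the orange nose, and let go. Pull the red lever down to the end of its stroke so that the nose bears on the bar, keep it there about half a second, then ease it slowly back up to its rest without letting it fly. Then put the bar in the green rack, blue end first, with all the blue paint under the roof; never drop the bar, and leave the bowl, the cup and the jar where they are.

Things in the scene. Friction and masses are not known exactly. Their poses are not given: they have to be found in the camera images.
- bar: Fired-clay kiln bar, cream, 220 x 30 x 22 mm (x, y, z), 0.14 to 0.28 kg, one end painted blue over 60 mm. Origin: centre of its underside; x runs from the blue end (-x) to the bare end (+x), z up. At first it lies in the grey rack, blue end sticking out, about 80 mm of its bare end under the roof: it must be slid out 85 to 95 mm along the rack's -x before it can be lifted.
- bar_blue_end (a point): Centre of the bar's blue end face (bar x = -110 mm, 11 mm above its underside).
- bar_bare_end (a point): Centre of the bar's bare end face (bar x = +110 mm, 11 mm above its underside).
- untested_rack: Grey rack, fixed, where the bar starts. Origin on the table; x points into the rack. Wooden ledge, 80 mm wide, top at z = 25 mm, from x = -70 to +90 mm. From x = 0 (its open mouth) to +90 it is covered by a sleeve: inner width 60 mm (y -30 to +30), inner height 40 mm (z 25 to 65), roof top at z = 73 mm, side walls 10 mm, back wall's inner face at x = +84 mm.
- tested_rack: Lime-green rack, fixed, where the bar must end; same shape, sizes and axes as the grey rack. The racks stand left and right of the press and may be swapped.
- press: Grey hand-lever proof press, fixed. Origin on the table straight below the nose; x points from the lever side to the column, z up. Base plate x -80 to +130, y -75 to +75, 15 mm high. Head over the nose: x -20 to +75, y -20 to +20, z 170 to 215 mm. Column: x 70 to 120, y -25 to +25, up to z = 245 mm.
- press_seat (a point): Midway between the tops of the two steel supports (at press y = +40 and -40 mm, each 40 mm along x, 12 mm along y, tops 60 mm above the table); axes as the press. The centre of the bar's underside belongs here, the bar along the press's y, either way round; its ends stick out on both sides and can be gripped there, 75 mm from the middle, clear of the head.
- lever_pivot (a point): Pivot axis of the lever: at x = +55 mm, z = 235 mm in the press frame; the axis runs along the press's y.
- lever_grip (a point): Middle of the lever's red round grip (30 mm thick, 90 mm long along the lever), 230 mm from the pivot on the press's -x side. At rest the lever slopes up 0.35 rad from level to the grip, about 314 mm above the table; at the end of the stroke down 0.41 rad, about 143 mm. It can be pinched from above across its thickness (along the press's y) and turns between the fingers.
- lever (a joint): Lever angle: 0 at rest (up), grows as it is pulled down, stop at 0.76 rad. A spring pulls it back up: about 4 N at the grip at rest, about 13 N at the end of the stroke with the bar in place; it flies up if let go. The nose moves down 52 mm per rad, and a spring in the nose gives after it touches the bar (at about 0.6 rad).
- bowl: Cream clay bowl, 100 mm across, 60 mm high; origin under its centre. Leave alone.
- cup: Cream clay cup, 64 mm across, 65 mm high; origin under its centre. Leave alone.
- glaze_jar: Closed glaze jar, 64 mm across, 85 mm high; origin under its centre. Leave alone.
- nose: Orange pad at the foot of the steel ram, 30 mm along press x by 12 mm along y. Origin: centre of its underside, 114 mm above the table when the lever is at rest: carry the bar in below it from the lever side (-x); 32 mm of room is left over the seated bar's top.
Mind the look-alikes: they are no part of the job. There is more than one size of the bar; the job needs the smallest.

How it is judged:
By the outcome, as a careful person would: the job done as asked, in the order asked, and still so for the second after the job is handed in, with the robot touching nothing.
It also fails if it takes over 72 s, if anything falls off the work surface, if the arm or the gripper's body presses on something with over 40 N, if the wrist force passes 120 N, or if a joint passes its speed limit or range.

## Working session

There is one attempt and no reset: what is moved stays moved. The work goes in short steps, Python scripts to look and compute and a shell command to move; the robot and the scene stay as the last step left them, time stands still between calls to the robot, and variables do not carry over. Pictures are saved under pics/ and viewed, at most 10 in all, crops included, and the job is handed in when it is done.

```bash
mkdir -p pics; cat > h.py <<'E'
import numpy as np, cv2
from plant import manip, optics
def save(n,f): cv2.imwrite('pics/'+n+'.png', f['frame'][:,:,::-1])
def proj(f,P):
    P=np.atleast_2d(P); E=f['extrinsics']; c=P@E[:3,:3].T+E[:3,3]
    return np.c_[f['cx']+f['fx']*c[:,0]/-c[:,2], f['cy']-f['fy']*c[:,1]/-c[:,2]]
def back(f,uv,z):
    E=f['extrinsics']; R=E[:3,:3]; o=-R.T@E[:3,3]; uv=np.atleast_2d(uv).astype(float)
    d=np.c_[(uv[:,0]-f['cx'])/f['fx'],-(uv[:,1]-f['cy'])/f['fy'],-np.ones(len(uv))]@R
    return o+d*((z-o[2])/d[:,2])[:,None]
E
python3 - <<'E'
from h import *
F={}
for c in('scene','top'):
    F[c]=optics.grab_frame(c);save(c,F[c]);print(c,F[c]['fx'],F[c]['cx'],F[c]['cy'],[k for k in F[c]])
    E=F[c]['extrinsics'];print((-E[:3,:3].T@E[:3,3]).round(3))
for q in 'bar untested_rack tested_rack press lever_grip bowl cup glaze_jar nose'.split():
  for c in F:
    for d in optics.outline_of(q,c)[:4]: print(q,c,round(d['p'],2),np.round(d['xy']),d['pixels'].sum(), back(F[c],d['xy'],0.04).round(3)[0] if c=='top' else '')
print(manip.get_state())
E
```

```text
scene 544.3790170371117 313.81040787264084 236.0209454134608 ['frame', 'fx', 'fy', 'cx', 'cy', 'extrinsics']
[ 1.372 -0.33   1.341]
top 536.1443254107959 320.5820124707245 241.29430607109094 ['frame', 'fx', 'fy', 'cx', 'cy', 'extrinsics']
[ 0.132 -0.093  1.98 ]
bar scene 0.81 [119. 292.] 1779 
bar scene 0.76 [242. 311.] 444 
bar scene 0.58 [220. 231.] 1209 
bar top 0.93 [466. 268.] 701 [ 0.406 -0.585  0.04 ]
bar top 0.76 [391. 228.] 367 [ 0.55  -0.314  0.04 ]
bar top 0.71 [399. 310.] 670 [ 0.253 -0.339  0.04 ]
untested_rack scene 0.78 [253. 345.] 1572 
untested_rack top 0.9 [385. 205.] 861 [ 0.638 -0.293  0.04 ]
untested_rack top 0.44 [285. 265.] 246 [0.408 0.075 0.04 ]
tested_rack scene 0.59 [447. 296.] 1619 
tested_rack top 0.74 [236. 203.] 1005 [0.643 0.266 0.04 ]
press scene 0.72 [369. 322.] 4933 
press top 0.66 [302. 194.] 2577 [0.678 0.02  0.04 ]
lever_grip scene 0.93 [369. 236.] 1045 
lever_grip scene 0.37 [449. 298.] 1656 
lever_grip top 0.84 [301. 213.] 550 [0.605 0.02  0.04 ]
lever_grip top 0.24 [301. 197.] 2618 [0.668 0.021 0.04 ]
bowl scene 0.62 [502. 249.] 849 
bowl top 
[... 415 characters left out ...]
4 ]
{'time_s': 1.0, 'joints': array([ 1.02200223,  0.39835146,  0.04513631,  1.53661021, -0.01870159,
        1.20690537, -0.05069749]), 'joint_vel': array([-0.00120956, -0.00028251, -0.00112443, -0.00071345,  0.00111345,
       -0.00185438,  0.00127812]), 'effort': array([-3.62857609e-04, -4.75028944e+01,  1.36306051e+00, -2.54523200e+01,
        1.16669046e-02,  8.68657717e-04,  7.70755236e-06]), 'ee_pos': array([ 0.28262603, -0.58536728,  0.25337429]), 'orientation': array([3.14144344e+00, 1.79080847e-05, 4.49835909e-01]), 'force': array([0.55222356, 0.52280187, 0.24491719]), 'moment': array([-0.03731806,  0.06859376, -0.02256055]), 'gripper_force': 0.0, 'grip_width': 0.08544487043029018}
```

View pics/scene.png

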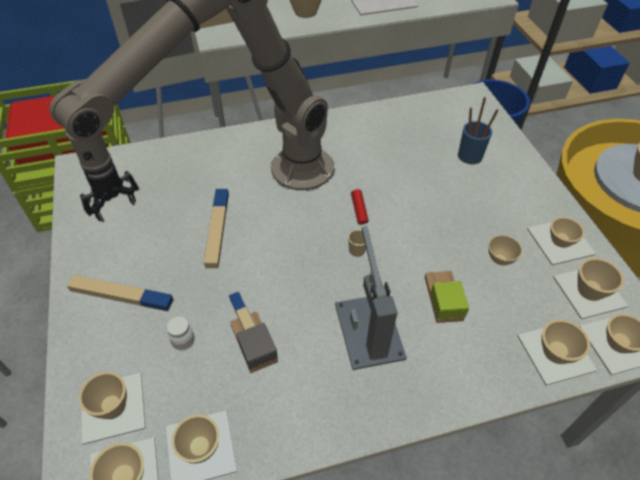

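View pics/top.png

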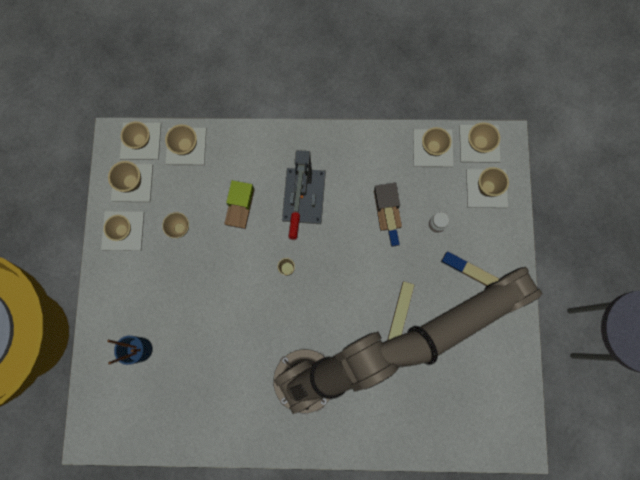

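The scene shows three cream bars with blue ends:
- In the grey rack: scene (242,311), top (391,228).
- Loose on the table: scene (119,292), top (466,268).
- Loose on the table: scene (220,231), top (399,310).

The one in the grey rack fits the description, since it is the shortest and sits in the rack with its blue end out. I'll confirm it in an enlarged crop and get coarse poses.

```bash
python3 - <<'E'
from h import *
f=optics.grab_frame('scene');im=f['frame'][180:380,50:290,::-1];cv2.imwrite('pics/crop.png',cv2.resize(im,None,fx=3,fy=3,interpolation=cv2.INTER_CUBIC))
t=optics.grab_frame('top');hsv=cv2.cvtColor(t['frame'],cv2.COLOR_RGB2HSV)
def rect(m,z,n):
    ys,xs=np.nonzero(m);P=back(t,np.c_[xs,ys],z)[:,:2];c,s,a=cv2.minAreaRect((P*1000).astype(np.float32));print(n,np.round(c),np.round(s),round(a,1),len(xs))
def region(m,u0,u1,v0,v1):
    k=np.zeros_like(m);k[v0:v1,u0:u1]=m[v0:v1,u0:u1];return k
H,S,V=[hsv[:,:,i].astype(int) for i in range(3)]
rect(region((H>30)&(H<50)&(S>120),210,270,170,240),.073,'green roof')
rect(region((V<100)&(S<90),365,405,175,215),.073,'grey roof')
rect(region((V<130)&(H>95)&(H<130)&(S>20),275,335,160,230),.015,'press all')
rect(region(((H<6)|(H>174))&(S>140),275,320,200,250),.314,'lever red')
rect(region((H>100)&(H<125)&(S>140),380,410,220,255),.047,'blue')
for z,q in((.047,'bar'),):
  for d in optics.outline_of(q,'top')[:4]: rect(d['pixels'],z if d['xy'][1]<240 else .022,q+str(np.round(d['xy'])))
for q,z in(('glaze_jar',.085),('cup',.065),('bowl',.06)):
  for d in optics.outline_of(q,'top')[:1]: rect(d['pixels'],z,q)
E
```

```text
green roof [666. 247.] [85. 94.] 79.7 534
grey roof [ 656. -294.] [115.  90.] 9.4 610
press all [701.  13.] [143. 242.] 86.2 1247
lever red [499.  26.] [26. 86.] 85.5 202
blue [ 515. -322.] [53. 25.] 11.7 98
bar[399. 308.] [ 250. -347.] [ 45. 213.] 74.7 693
bar[467. 267.] [ 403. -597.] [207.  54.] 60.0 740
bar[391. 226.] [ 557. -313.] [143.  32.] 10.5 308
glaze_jar [ 565. -477.] [61. 82.] 45.2 325
cup [399.  73.] [58. 58.] 0.7 224
bowl [549. 483.] [99. 96.] 19.7 578
```

View pics/crop.png

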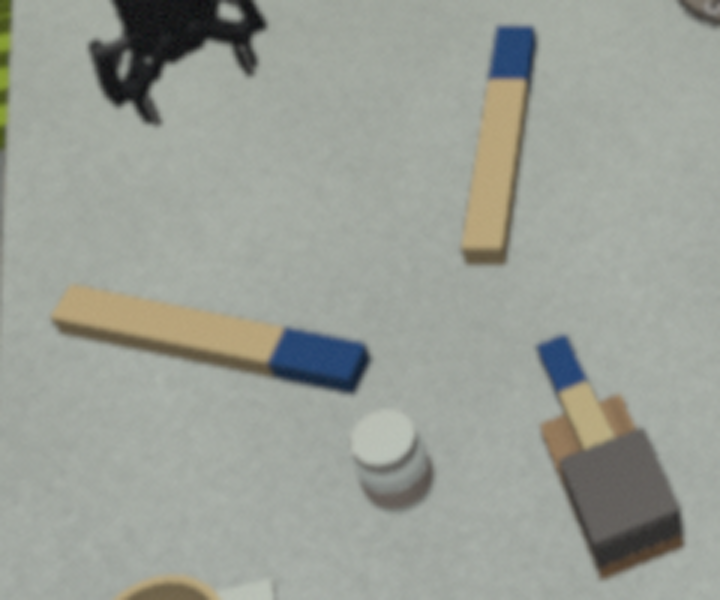

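The crop confirms it: the bar in the grey rack, blue end at crop (560,360), is the smallest of the three. The two loose bars are longer and wider. I'll move above its blue end and look with the wrist camera.

```bash
python3 -m inch '[{"tx":60,"ty":70,"rz":-4},{"tx":110,"ty":130,"rz":-8},{"tx":160,"ty":190,"rz":-12},{"tx":210,"ty":250,"rz":-15},{"tx":217,"ty":264,"rz":-15},{"tx":217,"ty":264,"rz":-15},{"tx":217,"ty":264,"rz":-15}]'
python3 - <<'E'
from h import *
f=optics.grab_frame('wrist');save('w1',f);E=f['extrinsics'];print((-E[:3,:3].T@E[:3,3]).round(3),E.round(2),f['fx'])
hsv=cv2.cvtColor(f['frame'],cv2.COLOR_RGB2HSV);H,S,V=[hsv[:,:,i].astype(int) for i in range(3)]
def rect(m,z,n):
    ys,xs=np.nonzero(m);P=back(f,np.c_[xs,ys],z)[:,:2];c,s,a=cv2.minAreaRect((P*1000).astype(np.float32));print(n,np.round(c),np.round(s),round(a,1),len(xs));print(cv2.boxPoints((c,s,a)).round())
rect((H>100)&(H<125)&(S>140),.047,'blue')
for d in optics.outline_of('bar','wrist')[:2]: rect(d['pixels'],.047,d['p'])
E
```

```text
[ 0.357 -0.549  0.374] [[ 0.44 -0.9  -0.   -0.65]
 [ 0.85  0.41 -0.32  0.04]
 [ 0.29  0.14  0.95 -0.38]
 [ 0.    0.    0.    1.  ]] 400.197735645527
blue [ 219. -605.] [449. 687.] 25.8 6408
[[ -133.  -394.]
 [  166. -1012.]
 [  570.  -816.]
 [  271.  -198.]]
0.81 [ 235. -357.] [ 50. 251.] 74.7 17108
[[ 108. -348.]
 [ 350. -414.]
 [ 363. -365.]
 [ 121. -299.]]
0.71 [ 375. -645.] [280.  44.] 61.7 18713
[[ 289. -758.]
 [ 328. -778.]
 [ 461. -532.]
 [ 422. -511.]]invalid input at $[0]: expected keys jaw, tx, ty, tz, rx, ry, rz
```

View pics/w1.png

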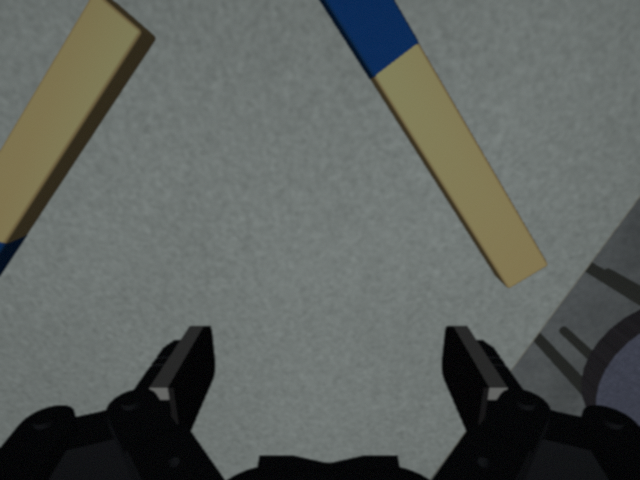

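That picture shows only the two decoys: the move was refused because every row needs all seven keys. Sending it again in full.

```bash
python3 -m inch '[{"jaw":1,"tx":40,"ty":45,"tz":0,"rx":0,"ry":0,"rz":-4},{"jaw":1,"tx":80,"ty":95,"tz":0,"rx":0,"ry":0,"rz":-8},{"jaw":1,"tx":120,"ty":145,"tz":0,"rx":0,"ry":0,"rz":-12},{"jaw":1,"tx":160,"ty":195,"tz":0,"rx":0,"ry":0,"rz":-15},{"jaw":1,"tx":200,"ty":240,"tz":0,"rx":0,"ry":0,"rz":-15},{"jaw":1,"tx":217,"ty":264,"tz":0,"rx":0,"ry":0,"rz":-15},{"jaw":1,"tx":217,"ty":264,"tz":0,"rx":0,"ry":0,"rz":-15},{"jaw":1,"tx":217,"ty":264,"tz":0,"rx":0,"ry":0,"rz":-15}]'
python3 - <<'E'
from h import *
f=optics.grab_frame('wrist');save('w2',f);E=f['extrinsics'];print((-E[:3,:3].T@E[:3,3]).round(3))
hsv=cv2.cvtColor(f['frame'],cv2.COLOR_RGB2HSV);H,S,V=[hsv[:,:,i].astype(int) for i in range(3)]
def rect(m,z,n):
    ys,xs=np.nonzero(m);P=back(f,np.c_[xs,ys],z)[:,:2];c,s,a=cv2.minAreaRect((P*1000).astype(np.float32));print(n,np.round(c),np.round(s),round(a,1),len(xs));print(cv2.boxPoints((c,s,a)).round().tolist())
rect(cv2.morphologyEx(((H>100)&(H<125)&(S>140)).astype(np.uint8),cv2.MORPH_OPEN,np.ones((5,5))),.047,'blue')
for d in optics.outline_of('bar','wrist')[:2]: rect(d['pixels'],.047,d['p'])
for d in optics.outline_of('untested_rack','wrist')[:2]: rect(d['pixels'],.073,d['p'])
E
```

```text
time_s: 2.4
ee_pos: [0.4987, -0.3228, 0.2533]
orientation: [3.141, 0.001, 0.186]
force: [0.3, -0.9, -0.0]
grip_width: 0.0852
gripper_force: 0.0
[ 0.58  -0.307  0.374]
blue [ 475. -432.] [291.  61.] 68.7 6124
[[393.0, -556.0], [450.0, -578.0], [556.0, -307.0], [499.0, -285.0]]
0.83 [ 415. -582.] [227.  41.] 61.8 7850
[[344.0, -673.0], [380.0, -692.0], [487.0, -492.0], [451.0, -473.0]]
0.67 [ 559. -314.] [143.  31.] 11.0 7101
[[486.0, -312.0], [491.0, -342.0], [632.0, -315.0], [626.0, -285.0]]
0.56 [ 605. -307.] [90. 80.] 10.7 10767
[[553.0, -276.0], [568.0, -355.0], [656.0, -338.0], [642.0, -259.0]]
```

View pics/w2.png

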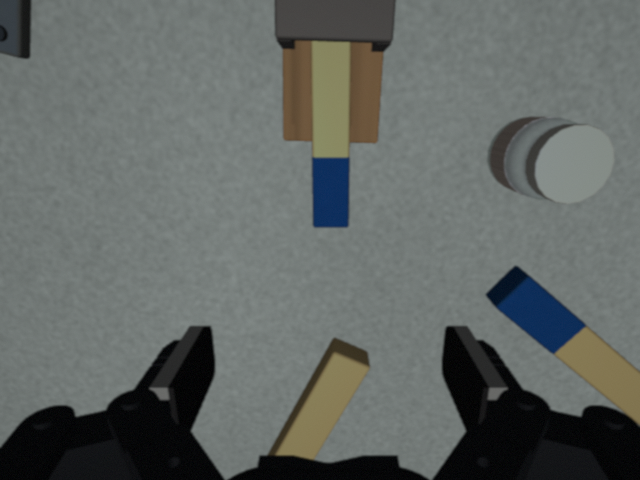

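The wrist picture shows the target bar with its blue end at (331,225), its axis vertical in the image, and entering the grey rack's mouth at (330,42). The blue end face is at about (488,-327) mm with yaw 10.8°. I'll grip 35 mm in from that end.

```bash
python3 -m inch '[{"jaw":1,"tx":12,"ty":1,"tz":-50,"rx":0,"ry":0,"rz":0},{"jaw":1,"tx":24,"ty":1.5,"tz":-100,"rx":0,"ry":0,"rz":0},{"jaw":1,"tx":24,"ty":1.5,"tz":-150,"rx":0,"ry":0,"rz":0},{"jaw":1,"tx":24,"ty":1.5,"tz":-185,"rx":0,"ry":0,"rz":0},{"jaw":1,"tx":24,"ty":1.5,"tz":-205,"rx":0,"ry":0,"rz":0},{"jaw":1,"tx":24,"ty":1.5,"tz":-214,"rx":0,"ry":0,"rz":0},{"jaw":1,"tx":24,"ty":1.5,"tz":-214,"rx":0,"ry":0,"rz":0},{"jaw":0.5,"tx":24,"ty":1.5,"tz":-214,"rx":0,"ry":0,"rz":0},{"jaw":0,"tx":24,"ty":1.5,"tz":-214,"rx":0,"ry":0,"rz":0},{"jaw":0,"tx":24,"ty":1.5,"tz":-214,"rx":0,"ry":0,"rz":0},{"jaw":0,"tx":24,"ty":1.5,"tz":-214,"rx":0,"ry":0,"rz":0},{"jaw":0,"tx":24,"ty":1.5,"tz":-214,"rx":0,"ry":0,"rz":0},{"jaw":0,"tx":24,"ty":1.5,"tz":-214,"rx":0,"ry":0,"rz":0},{"jaw":0,"tx":24,"ty":1.5,"tz":-214,"rx":0,"ry":0,"rz":0}]'
```

```text
time_s: 4.3
ee_pos: [0.524, -0.3201, 0.0401]
orientation: [3.141, -0.001, 0.188]
force: [-1.7, 0.7, 5.6]
grip_width: 0.0289
gripper_force: 63.1
```

```bash
python3 -m inch '[{"jaw":0,"tx":-6,"ty":-1.1,"tz":0,"rx":0,"ry":0,"rz":0},{"jaw":0,"tx":-18,"ty":-3.4,"tz":0,"rx":0,"ry":0,"rz":0},{"jaw":0,"tx":-32,"ty":-6.1,"tz":0,"rx":0,"ry":0,"rz":0},{"jaw":0,"tx":-46,"ty":-8.8,"tz":0,"rx":0,"ry":0,"rz":0},{"jaw":0,"tx":-60,"ty":-11.4,"tz":0,"rx":0,"ry":0,"rz":0},{"jaw":0,"tx":-74,"ty":-14.1,"tz":0,"rx":0,"ry":0,"rz":0},{"jaw":0,"tx":-84,"ty":-16,"tz":0,"rx":0,"ry":0,"rz":0},{"jaw":0,"tx":-89,"ty":-17,"tz":0,"rx":0,"ry":0,"rz":0},{"jaw":0,"tx":-89,"ty":-17,"tz":0,"rx":0,"ry":0,"rz":0}]'
python3 - <<'E'
from h import *
f=optics.grab_frame('wrist');save('w3',f)
s=optics.grab_frame('scene')
for n,g,z in(('wrist',f,.047),):
  for q,z in(('bar',.047),('untested_rack',.073)):
    for d in optics.outline_of(q,n)[:2]:
      ys,xs=np.nonzero(d['pixels']);P=back(g,np.c_[xs,ys],z)[:,:2];r=cv2.minAreaRect((P*1000).astype(np.float32));print(q,d['p'],cv2.boxPoints(r).round().tolist())
E
```

```text
time_s: 5.42
ee_pos: [0.4332, -0.3372, 0.0392]
orientation: [-3.141, 0.002, 0.187]
force: [-0.5, 0.2, 4.0]
grip_width: 0.0292
gripper_force: 63.0
bar 0.71 [[396.0, -344.0], [398.0, -354.0], [402.0, -353.0], [400.0, -343.0]]
bar 0.7 [[397.0, -328.0], [402.0, -358.0], [543.0, -332.0], [538.0, -302.0]]
```

View pics/w3.png

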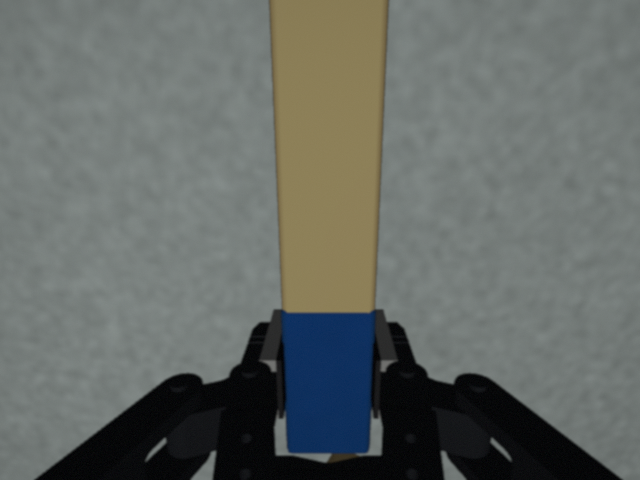

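The bar is out about 90 mm and gripped 34 mm from its blue end; the picture shows it straight between the pads (blue end at (328,450)). I'll lift it and swing it to the front right of the press.

```bash
python3 -m inch '[{"jaw":0,"tx":0,"ty":0,"tz":15,"rx":0,"ry":0,"rz":0},{"jaw":0,"tx":0,"ty":0,"tz":50,"rx":0,"ry":0,"rz":0},{"jaw":0,"tx":0,"ty":0,"tz":95,"rx":0,"ry":0,"rz":0},{"jaw":0,"tx":0,"ty":0,"tz":135,"rx":0,"ry":0,"rz":0},{"jaw":0,"tx":0,"ty":15,"tz":160,"rx":0,"ry":0,"rz":6},{"jaw":0,"tx":0,"ty":40,"tz":165,"rx":0,"ry":0,"rz":15},{"jaw":0,"tx":0,"ty":70,"tz":165,"rx":0,"ry":0,"rz":25},{"jaw":0,"tx":0,"ty":100,"tz":165,"rx":0,"ry":0,"rz":35},{"jaw":0,"tx":0,"ty":130,"tz":165,"rx":0,"ry":0,"rz":45},{"jaw":0,"tx":0,"ty":160,"tz":165,"rx":0,"ry":0,"rz":55},{"jaw":0,"tx":0,"ty":190,"tz":165,"rx":0,"ry":0,"rz":65},{"jaw":0,"tx":0,"ty":215,"tz":165,"rx":0,"ry":0,"rz":75},{"jaw":0,"tx":0,"ty":230,"tz":165,"rx":0,"ry":0,"rz":84},{"jaw":0,"tx":0,"ty":237,"tz":165,"rx":0,"ry":0,"rz":90},{"jaw":0,"tx":0,"ty":237,"tz":165,"rx":0,"ry":0,"rz":90},{"jaw":0,"tx":0,"ty":237,"tz":165,"rx":0,"ry":0,"rz":90}]'
python3 - <<'E'
from h import *
f=optics.grab_frame('wrist');s=optics.grab_frame('scene');t=optics.grab_frame('top')
save('w4',f);save('s4',s);save('t4',t)
a=f['frame'][:,:,::-1];b=cv2.resize(s['frame'][180:380,280:440,::-1],(400,500))
cv2.imwrite('pics/m4.png',np.hstack([cv2.resize(a,(400,300)),b[100:400]]))
import pickle;pickle.dump((f,s,t),open('f4.pkl','wb'))
st=manip.get_state();print(st['ee_pos'],st['orientation'],st['joints'].round(2))
for q in('press','lever_grip','nose'):
  for n in('wrist','scene','top'):
    for d in optics.outline_of(q,n)[:2]: print(q,n,round(d['p'],2),np.round(d['xy']),d['pixels'].sum())
E
```

```text
time_s: 7.62
ee_pos: [0.4342, -0.1002, 0.2042]
orientation: [-3.141, 0.0, 1.757]
force: [-0.1, 0.4, -1.5]
grip_width: 0.0289
gripper_force: 62.2
[ 0.43443655 -0.10029174  0.20428022] [-3.14126196e+00  4.54111629e-05  1.75746711e+00] [ 0.5   0.09 -0.39  2.05  0.04  1.01  0.28]
press scene 0.74 [367. 323.] 5229
press top 0.78 [301. 195.] 2556
lever_grip wrist 0.72 [332. 206.] 45435
lever_grip scene 0.84 [368. 237.] 1005
lever_grip scene 0.49 [183. 332.] 751
lever_grip top 0.86 [297. 209.] 547
lever_grip top 0.51 [305. 191.] 2570
nose scene 0.49 [182. 333.] 686
```

View pics/w4.png

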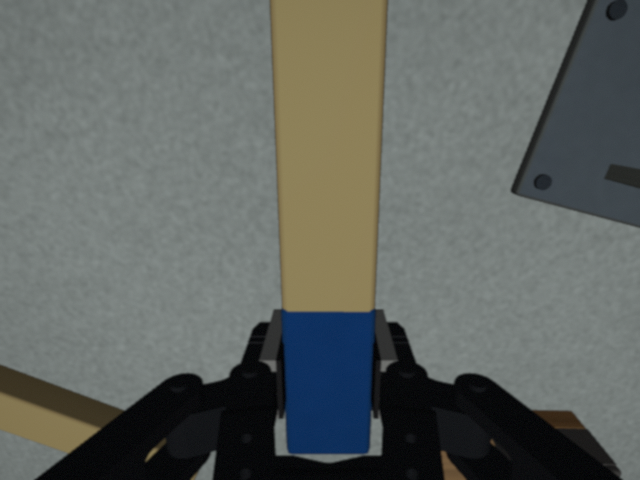

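The wrist view shows the press base plate's near-right corner at (514,190), with edges running to (588,0) and (640,226). That gives the press frame.

```bash
python3 - <<'E'
from h import *
import pickle;f,s,t=pickle.load(open('f4.pkl','rb'))
g=cv2.cvtColor(f['frame'],cv2.COLOR_RGB2GRAY).astype(np.float32)
m=((g<cv2.GaussianBlur(g,(0,0),40)*0+95)).astype(np.uint8); m[:, :500]=0; m[300:]=0
n,l,st,_=cv2.connectedComponentsWithStats(m);k=1+st[1:,4].argmax();m=l==k
# left edge: top-surface edge is a few px inside the side face; fit boundary lines
v=np.arange(10,170);u=np.array([np.nonzero(m[i])[0].min() for i in v])
c=np.arange(535,638);r=np.array([np.nonzero(m[:,j])[0].max() for j in c])
A=np.polyfit(v,u,1);B=np.polyfit(c,r,1)
print(A,B,np.abs(u-np.polyval(A,v)).max(),np.abs(r-np.polyval(B,c)).max())
vv=(B[0]*A[1]+B[1])/(1-B[0]*A[0]);uu=A[0]*vv+A[1]
for z in(.0,.015):
  P=back(f,[[uu,vv],[np.polyval(A,0),0],[640,np.polyval(B,640)]],z)[:,:2]
  e1=P[1]-P[0];e2=P[2]-P[0];a1=np.degrees(np.arctan2(e1[1],e1[0]))-90;a2=np.degrees(np.arctan2(e2[1],e2[0]))
  y=np.radians((a1+a2)/2);R=np.array([[np.cos(y),-np.sin(y)],[np.sin(y),np.cos(y)]])
  print(z,(uu,vv),P[0].round(4),a1,a2,'origin',(P[0]+R@[.08,.075]).round(4))
o=P[0]+R@[.08,.075]
def W(p): return np.r_[o+R@np.array(p[:2]),p[2]]
pts=[W(p) for p in [(-80e-3,-75e-3,.015),(-80e-3,75e-3,.015),(.13,.075,.015),(.13,-.075,.015),(.07,-.025,.245),(.07,.025,.245),(.12,.025,.245),(.12,-.025,.245),(-.161,0,.314),(0,.04,.06),(0,-.04,.06)]]
for nme,fr in(('s',s),('t',t)):
  im=fr['frame'][:,:,::-1].copy();q=proj(fr,np.array(pts))
  c0=q.mean(0).astype(int)-[66,75];sc=3;im=cv2.resize(im[c0[1]:c0[1]+150,c0[0]:c0[0]+132],None,fx=sc,fy=sc,interpolation=cv2.INTER_CUBIC)
  for x in q: cv2.circle(im,tuple(int(i) for i in ((x-c0+.5)*sc)),3,(0,255,255),1)
  cv2.imwrite('pics/o'+nme+'.png',im)
  for d in [1]:
    hsv=cv2.cvtColor(fr['frame'],cv2.COLOR_RGB2HSV).astype(int);mm=((hsv[:,:,0]<6)|(hsv[:,:,0]>174))&(hsv[:,:,1]>140);mm[:, :280]=0;mm[:,400:]=0;mm[:150]=0;mm[260:]=0;ys,xs=np.nonzero(mm);print(nme,'red',xs.mean(),ys.mean(),'pred',q[8])
a,b=cv2.imread('pics/os.png'),cv2.imread('pics/ot.png');cv2.imwrite('pics/o.png',np.hstack([a,b]))
E
```

```text
[-4.05078812e-01  5.86648304e+02] [ 0.26308044 58.88340728] 0.6712454588066521 0.5852040592188246
0.0 (np.float64(508.5956984230553), np.float64(192.68498616203792)) [ 0.5757 -0.0527] -3.675389037543198 -3.6283292866480257 origin [0.6603 0.017 ]
0.015 (np.float64(508.5956984230553), np.float64(192.68498616203792)) [ 0.5684 -0.0511] -3.6753890375431837 -3.6283292866480257 origin [0.6531 0.0186]
s red 359.19488817891374 206.2364217252396 pred [359.23978503 205.21733969]
t red 293.83251231527095 225.064039408867 pred [293.08895299 227.09309809]
```

View pics/o.png

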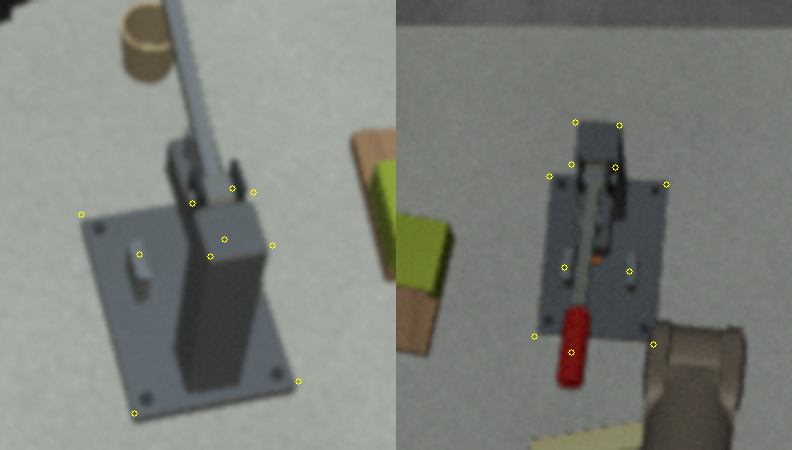

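The visible plate edge is its foot at z = 0, so the press origin is about (660,17) mm with yaw -3.65°. The overlays agree: the points drawn for z = 0.015 sit slightly towards -x. I'll move in low in front of the press with the bar turned parallel to the supports, and look once more.

```bash
python3 -m inch '[{"jaw":0,"tx":20,"ty":8,"tz":0,"rx":0,"ry":0,"rz":-4},{"jaw":0,"tx":50,"ty":20,"tz":0,"rx":0,"ry":0,"rz":-9},{"jaw":0,"tx":80,"ty":34,"tz":-10,"rx":0,"ry":0,"rz":-14.4},{"jaw":0,"tx":100,"ty":45,"tz":-35,"rx":0,"ry":0,"rz":-14.4},{"jaw":0,"tx":106,"ty":48,"tz":-65,"rx":0,"ry":0,"rz":-14.4},{"jaw":0,"tx":106,"ty":48,"tz":-90,"rx":0,"ry":0,"rz":-14.4},{"jaw":0,"tx":106,"ty":48,"tz":-104,"rx":0,"ry":0,"rz":-14.4},{"jaw":0,"tx":106,"ty":48,"tz":-104,"rx":0,"ry":0,"rz":-14.4},{"jaw":0,"tx":106,"ty":48,"tz":-104,"rx":0,"ry":0,"rz":-14.4}]'
python3 - <<'E'
from h import *
f=optics.grab_frame('wrist');save('w5',f);import pickle;pickle.dump(f,open('f5.pkl','wb'))
E
```

```text
time_s: 9.35
ee_pos: [0.5415, -0.052, 0.1014]
orientation: [3.14, 0.0, 1.507]
force: [-0.7, -0.2, -1.1]
grip_width: 0.0291
gripper_force: 62.1
```

View pics/w5.png

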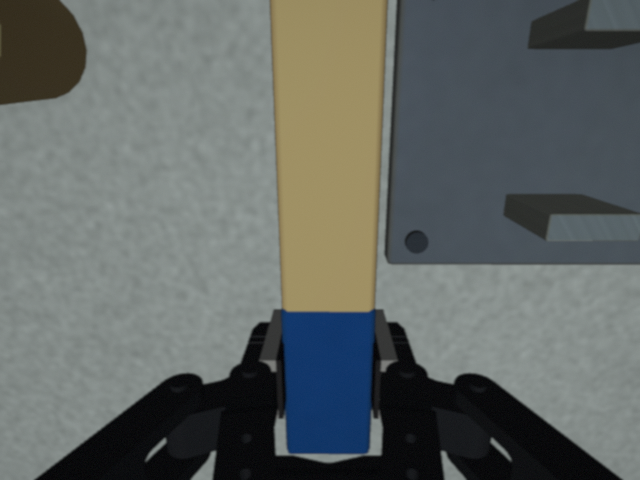

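The plate edges are square to the image, so the yaw is right. The right support's top runs from (547,214) to (549,241) at its lever end, and the left support's lower edge is at v = 30.

```bash
python3 - <<'E'
from h import *
import pickle;f=pickle.load(open('f5.pkl','rb'))
P=back(f,[[545,213],[549,241],[640,241],[587,30],[640,30]],.06)[:,:2];print(P.round(4))
y=np.radians(-3.65);R=np.array([[np.cos(y),-np.sin(y)],[np.sin(y),np.cos(y)]])
for p,q in((P[0],(-.02,-.034)),(P[1],(-.02,-.046)),(P[3],(-.02,.034))): print('origin',(p-R@q).round(4))
for z in(0,.015): print(back(f,[388,264],z)[0,:2]-R@[-.08,-.075])
# bar: underside-end corner top: blue/cream line and axis
for uv in([285,312],[375,312],[273,0],[387,0],[328,452]): print(uv,back(f,uv,.101+.0075)[0,:2].round(4))
E
```

```text
[[ 0.6345 -0.0145]
 [ 0.6376 -0.027 ]
 [ 0.6763 -0.0294]
 [ 0.6422  0.053 ]
 [ 0.6613  0.0518]]
origin [0.6566 0.0181]
origin [0.6605 0.0177]
origin [0.66   0.0178]
[0.66180576 0.01293757]
[0.65974775 0.01886327]
[285, 312] [ 0.5294 -0.0282]
[375, 312] [ 0.5579 -0.03  ]
[273, 0] [0.5349 0.058 ]
[387, 0] [0.5631 0.0563]
[328, 452] [ 0.5395 -0.0857]
```

```bash
python3 -m inch '[{"jaw":0,"tx":0,"ty":0,"tz":-10,"rx":0,"ry":0,"rz":0},{"jaw":0,"tx":15,"ty":-1,"tz":-10,"rx":0,"ry":0,"rz":0},{"jaw":0,"tx":38,"ty":-2,"tz":-10,"rx":0,"ry":0,"rz":0},{"jaw":0,"tx":62,"ty":-3,"tz":-10,"rx":0,"ry":0,"rz":0},{"jaw":0,"tx":86,"ty":-4,"tz":-10,"rx":0,"ry":0,"rz":0},{"jaw":0,"tx":105,"ty":-5,"tz":-10,"rx":0,"ry":0,"rz":0},{"jaw":0,"tx":113,"ty":-5,"tz":-10,"rx":0,"ry":0,"rz":0},{"jaw":0,"tx":113,"ty":-5,"tz":-15,"rx":0,"ry":0,"rz":0},{"jaw":0,"tx":113,"ty":-5,"tz":-20,"rx":0,"ry":0,"rz":0},{"jaw":0,"tx":113,"ty":-5,"tz":-24,"rx":0,"ry":0,"rz":0},{"jaw":0,"tx":113,"ty":-5,"tz":-26,"rx":0,"ry":0,"rz":0},{"jaw":0,"tx":113,"ty":-5,"tz":-26,"rx":0,"ry":0,"rz":0}]'
python3 - <<'E'
from h import *
f=optics.grab_frame('wrist');save('w6',f);import pickle;pickle.dump(f,open('f6.pkl','wb'))
hsv=cv2.cvtColor(f['frame'],cv2.COLOR_RGB2HSV).astype(int);H,S,V=hsv[...,0],hsv[...,1],hsv[...,2]
m=(H>3)&(H<16)&(S>150);ys,xs=np.nonzero(m);print('orange',len(xs),xs.mean(),ys.mean(),np.percentile(xs,[1,99]),np.percentile(ys,[1,99]))
ys,xs=np.nonzero(m);print(back(f,[[np.percentile(xs,1),np.percentile(ys,1)],[np.percentile(xs,99),np.percentile(ys,99)]],.114)[:,:2])
print(manip.get_state()['ee_pos'],manip.get_state()['force'],manip.get_state()['moment'])
E
```

```text
time_s: 10.9
ee_pos: [0.6529, -0.057, 0.0752]
orientation: [-3.14, 0.001, 1.508]
force: [-4.2, 0.1, 4.4]
grip_width: 0.0291
gripper_force: 63.0
orange 1 348.0 474.0 [348. 348.] [474. 474.]
[[ 0.65786731 -0.06607521]
 [ 0.65786731 -0.06607521]]
[ 0.65284294 -0.05694751  0.07522414] [-3.24695198  0.29656406  5.91773611] [-0.01295844  0.9518347   0.13910683]
```

```bash
python3 -m inch '[{"jaw":0.4,"tx":0,"ty":0,"tz":0,"rx":0,"ry":0,"rz":0},{"jaw":0.6,"tx":0,"ty":0,"tz":0,"rx":0,"ry":0,"rz":0},{"jaw":0.6,"tx":0,"ty":0,"tz":0,"rx":0,"ry":0,"rz":0},{"jaw":0.6,"tx":0,"ty":0,"tz":0,"rx":0,"ry":0,"rz":0},{"jaw":0.6,"tx":-1,"ty":-20,"tz":0,"rx":0,"ry":0,"rz":0},{"jaw":0.6,"tx":-4,"ty":-60,"tz":0,"rx":0,"ry":0,"rz":0},{"jaw":0.6,"tx":-4,"ty":-80,"tz":30,"rx":0,"ry":0,"rz":0},{"jaw":0.6,"tx":-4,"ty":-80,"tz":60,"rx":0,"ry":0,"rz":0},{"jaw":0.6,"tx":-4,"ty":-80,"tz":60,"rx":0,"ry":0,"rz":0}]'
python3 - <<'E'
from h import *
f=optics.grab_frame('wrist');save('w7',f);import pickle;pickle.dump(f,open('f7.pkl','wb'))
hsv=cv2.cvtColor(f['frame'],cv2.COLOR_RGB2HSV).astype(int);H,S,V=hsv[...,0],hsv[...,1],hsv[...,2]
m=((H>100)&(H<125)&(S>140)).astype(np.uint8);n,l,st,c=cv2.connectedComponentsWithStats(m);k=1+st[1:,4].argmax();print(st[k],c[k])
ys,xs=np.nonzero(l==k);P=back(f,np.c_[xs,ys],.082)[:,:2]*1000;r=cv2.minAreaRect(P.astype(np.float32));print(r,cv2.boxPoints(r).round(1).tolist())
for d in optics.outline_of('bar','wrist')[:2]:
  ys,xs=np.nonzero(d['pixels']);P=back(f,np.c_[xs,ys],.082)[:,:2]*1000;r=cv2.minAreaRect(P.astype(np.float32));print(d['p'],np.round(d['xy']),cv2.boxPoints(r).round(1).tolist())
E
```

```text
time_s: 12.08
ee_pos: [0.6514, -0.1394, 0.1372]
orientation: [3.136, 0.001, 1.505]
force: [-0.1, 0.5, -0.5]
grip_width: 0.0511
gripper_force: 0.0
[ 280   53   76  144 9946] [318.00713855 122.7304444 ]
((652.6063232421875, -62.88576889038086), (57.62772750854492, 29.953067779541016), 86.28279876708984) [[635.7999877929688, -90.69999694824219], [665.7000122070312, -92.5999984741211], [669.4000244140625, -35.099998474121094], [639.5, -33.20000076293945]]
0.64 [320.  94.] [[635.7000122070312, -91.0999984741211], [666.0999755859375, -93.0999984741211], [671.0, -16.700000762939453], [640.5999755859375, -14.800000190734863]]
```

The bar is seated within 2 mm of centre: centre (658,18), direction 86.3°. Now up and over to the lever grip, expected at (499,28,314) mm.

```bash
python3 -m inch '[{"jaw":1,"tx":-10,"ty":0,"tz":55,"rx":0,"ry":0,"rz":-8},{"jaw":1,"tx":-30,"ty":0,"tz":110,"rx":0,"ry":0,"rz":-17},{"jaw":1,"tx":-50,"ty":0,"tz":165,"rx":0,"ry":0,"rz":-26},{"jaw":1,"tx":-70,"ty":0,"tz":215,"rx":0,"ry":0,"rz":-35},{"jaw":1,"tx":-90,"ty":15,"tz":255,"rx":0,"ry":0,"rz":-45},{"jaw":1,"tx":-110,"ty":45,"tz":263,"rx":0,"ry":0,"rz":-54},{"jaw":1,"tx":-130,"ty":80,"tz":263,"rx":0,"ry":0,"rz":-63},{"jaw":1,"tx":-145,"ty":120,"tz":263,"rx":0,"ry":0,"rz":-72},{"jaw":1,"tx":-153,"ty":150,"tz":263,"rx":0,"ry":0,"rz":-81},{"jaw":1,"tx":-153,"ty":167,"tz":263,"rx":0,"ry":0,"rz":-90},{"jaw":1,"tx":-153,"ty":167,"tz":263,"rx":0,"ry":0,"rz":-90},{"jaw":1,"tx":-153,"ty":167,"tz":263,"rx":0,"ry":0,"rz":-90}]'
python3 - <<'E'
from h import *
f=optics.grab_frame('wrist');save('w8',f);t=optics.grab_frame('scene');import pickle;pickle.dump((f,t),open('f8.pkl','wb'))
hsv=cv2.cvtColor(f['frame'],cv2.COLOR_RGB2HSV).astype(int);H,S,V=hsv[...,0],hsv[...,1],hsv[...,2]
m=(((H<6)|(H>174))&(S>140)).astype(np.uint8);n,l,st,c=cv2.connectedComponentsWithStats(m);k=1+st[1:,4].argmax();print(st[k],c[k])
for v in range(st[k][1]+3,st[k][1]+st[k][3],25):
  xs=np.nonzero(l[v]==k)[0]
  if len(xs): print(v,xs.min(),xs.max(),back(f,[[xs.min(),v],[xs.max(),v]],.314)[:,:2].round(4).tolist())
s=manip.get_state();print(s['ee_pos'],s['orientation'],s['joints'].round(2))
E
```

```text
time_s: 13.68
ee_pos: [0.4966, 0.0288, 0.3965]
orientation: [3.141, 0.002, -0.062]
force: [-0.6, -0.2, -0.2]
grip_width: 0.0851
gripper_force: 0.0
[ 303  184   53  172 8706] [329.67172065 269.9508385 ]
187 309 351 [[0.5435, 0.0359], [0.5422, 0.0145]]
212 305 355 [[0.5306, 0.039], [0.529, 0.013]]
237 304 355 [[0.517, 0.0406], [0.5153, 0.0135]]
262 305 355 [[0.5028, 0.0412], [0.5011, 0.0141]]
287 304 355 [[0.488, 0.043], [0.4863, 0.0147]]
312 304 355 [[0.4725, 0.0442], [0.4707, 0.0153]]
337 304 355 [[0.4563, 0.0456], [0.4545, 0.016]]
[0.49673166 0.02871481 0.39682907] [ 3.14099555e+00  9.45288121e-04 -6.40186100e-02] [ 0.17  0.05 -0.32  1.66  0.02  1.43 -1.8 ]
```

```bash
python3 -m inch '[{"jaw":1,"tx":1,"ty":0,"tz":-35,"rx":0,"ry":0,"rz":0},{"jaw":1,"tx":1,"ty":0,"tz":-65,"rx":0,"ry":0,"rz":0},{"jaw":1,"tx":1,"ty":0,"tz":-82,"rx":0,"ry":0,"rz":0},{"jaw":1,"tx":1,"ty":0,"tz":-83,"rx":0,"ry":0,"rz":0},{"jaw":0.5,"tx":1,"ty":0,"tz":-83,"rx":0,"ry":0,"rz":0},{"jaw":0,"tx":1,"ty":0,"tz":-83,"rx":0,"ry":0,"rz":0},{"jaw":0,"tx":1,"ty":0,"tz":-83,"rx":0,"ry":0,"rz":0},{"jaw":0,"tx":1,"ty":0,"tz":-83,"rx":0,"ry":0,"rz":0},{"jaw":0,"tx":1,"ty":0,"tz":-83,"rx":0,"ry":0,"rz":0},{"jaw":0,"tx":1,"ty":0,"tz":-83,"rx":0,"ry":0,"rz":0}]'
```

```text
time_s: 15.02
ee_pos: [0.4978, 0.0278, 0.3152]
orientation: [3.138, -0.001, -0.065]
force: [-1.9, -5.2, 4.6]
grip_width: 0.0286
gripper_force: 58.7
```

```bash
python3 -m inch '[{"jaw":0,"tx":-2,"ty":0,"tz":-6,"rx":0,"ry":0,"rz":0},{"jaw":0,"tx":-4,"ty":0.2,"tz":-13,"rx":0,"ry":0,"rz":0},{"jaw":0,"tx":-6.8,"ty":0.4,"tz":-22,"rx":0,"ry":0,"rz":0},{"jaw":0,"tx":-9.3,"ty":0.6,"tz":-33,"rx":0,"ry":0,"rz":0},{"jaw":0,"tx":-11.4,"ty":0.7,"tz":-44.5,"rx":0,"ry":0,"rz":0},{"jaw":0,"tx":-12.8,"ty":0.8,"tz":-56,"rx":0,"ry":0,"rz":0},{"jaw":0,"tx":-13.7,"ty":0.9,"tz":-67.4,"rx":0,"ry":0,"rz":0},{"jaw":0,"tx":-14,"ty":0.9,"tz":-79,"rx":0,"ry":0,"rz":0},{"jaw":0,"tx":-13.7,"ty":0.9,"tz":-90.4,"rx":0,"ry":0,"rz":0},{"jaw":0,"tx":-12.8,"ty":0.8,"tz":-102,"rx":0,"ry":0,"rz":0},{"jaw":0,"tx":-11.4,"ty":0.7,"tz":-113.3,"rx":0,"ry":0,"rz":0},{"jaw":0,"tx":-9.3,"ty":0.6,"tz":-124.6,"rx":0,"ry":0,"rz":0},{"jaw":0,"tx":-6.8,"ty":0.4,"tz":-135.8,"rx":0,"ry":0,"rz":0},{"jaw":0,"tx":-3.6,"ty":0.2,"tz":-147,"rx":0,"ry":0,"rz":0},{"jaw":0,"tx":0,"ty":0,"tz":-157.7,"rx":0,"ry":0,"rz":0},{"jaw":0,"tx":2.4,"ty":-0.1,"tz":-164,"rx":0,"ry":0,"rz":0},{"jaw":0,"tx":4,"ty":-0.2,"tz":-168,"rx":0,"ry":0,"rz":0},{"jaw":0,"tx":5,"ty":-0.3,"tz":-170,"rx":0,"ry":0,"rz":0}]'; python3 -c "
from h import *
s=manip.get_state();print(s['ee_pos'],s['force'])"
```

```text
time_s: 17.27
ee_pos: [0.5033, 0.0275, 0.1462]
orientation: [3.138, -0.001, -0.065]
force: [-5.7, -6.0, 13.5]
grip_width: 0.0287
gripper_force: 65.9
[0.50334531 0.02748106 0.14620819] [-5.74937795 -5.97184518 13.46415614]
```

```bash
python3 -m inch '[{"jaw":0,"tx":0.5,"ty":0,"tz":-1.5,"rx":0,"ry":0,"rz":0},{"jaw":0,"tx":1,"ty":0,"tz":-3,"rx":0,"ry":0,"rz":0},{"jaw":0,"tx":1,"ty":0,"tz":-3,"rx":0,"ry":0,"rz":0}]'
```

```text
time_s: 17.65
ee_pos: [0.5047, 0.0274, 0.1435]
orientation: [3.138, -0.002, -0.065]
force: [-5.4, -6.5, 13.9]
grip_width: 0.0284
gripper_force: 66.6
```

```bash
python3 -m inch '[{"jaw":0,"tx":0.5,"ty":0,"tz":-1.5,"rx":0,"ry":0,"rz":0},{"jaw":0,"tx":1,"ty":0,"tz":-3,"rx":0,"ry":0,"rz":0},{"jaw":0,"tx":1,"ty":0,"tz":-3,"rx":0,"ry":0,"rz":0}]'
python3 - <<'E'
from h import *
f=optics.grab_frame('scene');hsv=cv2.cvtColor(f['frame'],cv2.COLOR_RGB2HSV).astype(int);mm=((hsv[:,:,0]<6)|(hsv[:,:,0]>174))&(hsv[:,:,1]>140);mm[:, :320]=0;mm[:,420:]=0;mm[:150]=0;mm[330:]=0;ys,xs=np.nonzero(mm);print(len(xs),xs.min(),xs.max(),ys.min(),ys.max(),xs.mean(),ys.mean())
o=np.array([.6595,.0179]);y=np.radians(-3.65);R=np.array([[np.cos(y),-np.sin(y)],[np.sin(y),np.cos(y)]])
for th in(.7,.73,.76):
  a=.35-th;P=[]
  for r in(.185,.23,.275): P.append(np.r_[o+R@[.055-r*np.cos(a),0],.235+r*np.sin(a)])
  print(th,proj(f,P).round(1).tolist())
save('s9',f)
E
```

```text
time_s: 18.02
ee_pos: [0.5054, 0.0274, 0.1418]
orientation: [3.138, -0.001, -0.065]
force: [-10.0, -6.2, 23.7]
grip_width: 0.0288
gripper_force: 67.8
135 352 364 241 259 357.1777777777778 250.02962962962962
0.7 [[360.4, 254.0], [356.1, 245.5], [352.1, 237.4]]
0.73 [[360.4, 255.7], [356.2, 247.6], [352.2, 239.9]]
0.76 [[360.5, 257.4], [356.3, 249.7], [352.4, 242.4]]
```

The force jumped from 14 to 24 N and the red grip is at (357,250), predicted (356,250) for 0.76 rad, so the lever is on its stop. I'll hold, then ease it up.

```bash
python3 -m inch '[{"jaw":0,"tx":0,"ty":0,"tz":0,"rx":0,"ry":0,"rz":0},{"jaw":0,"tx":0,"ty":0,"tz":0,"rx":0,"ry":0,"rz":0},{"jaw":0,"tx":0,"ty":0,"tz":0,"rx":0,"ry":0,"rz":0},{"jaw":0,"tx":0,"ty":0,"tz":0,"rx":0,"ry":0,"rz":0},{"jaw":0,"tx":-2,"ty":0.1,"tz":5,"rx":0,"ry":0,"rz":0},{"jaw":0,"tx":-3.6,"ty":0.2,"tz":9.6,"rx":0,"ry":0,"rz":0},{"jaw":0,"tx":-5.4,"ty":0.3,"tz":14,"rx":0,"ry":0,"rz":0},{"jaw":0,"tx":-7,"ty":0.4,"tz":18.3,"rx":0,"ry":0,"rz":0},{"jaw":0,"tx":-8.9,"ty":0.5,"tz":23.6,"rx":0,"ry":0,"rz":0},{"jaw":0,"tx":-10.6,"ty":0.6,"tz":29,"rx":0,"ry":0,"rz":0},{"jaw":0,"tx":-12.3,"ty":0.7,"tz":34.6,"rx":0,"ry":0,"rz":0},{"jaw":0,"tx":-13.8,"ty":0.8,"tz":40.2,"rx":0,"ry":0,"rz":0},{"jaw":0,"tx":-15.1,"ty":0.9,"tz":45.8,"rx":0,"ry":0,"rz":0},{"jaw":0,"tx":-16.3,"ty":1,"tz":51.4,"rx":0,"ry":0,"rz":0},{"jaw":0,"tx":-17.4,"ty":1,"tz":57,"rx":0,"ry":0,"rz":0},{"jaw":0,"tx":-18.4,"ty":1.1,"tz":62.7,"rx":0,"ry":0,"rz":0},{"jaw":0,"tx":-19.2,"ty":1.1,"tz":68.4,"rx":0,"ry":0,"rz":0},{"jaw":0,"tx":-19.8,"ty":1.2,"tz":74.1,"rx":0,"ry":0,"rz":0},{"jaw":0,"tx":-20.3,"ty":1.2,"tz":79.8,"rx":0,"ry":0,"rz":0},{"jaw":0,"tx":-20.7,"ty":1.2,"tz":85.6,"rx":0,"ry":0,"rz":0}]'
```

```text
time_s: 20.58
ee_pos: [0.4851, 0.0286, 0.2253]
orientation: [3.139, -0.003, -0.066]
force: [1.2, -6.1, 3.8]
grip_width: 0.0283
gripper_force: 63.2
```

```bash
python3 -m inch '[{"jaw":0,"tx":-0.2,"ty":0,"tz":5.7,"rx":0,"ry":0,"rz":0},{"jaw":0,"tx":-0.3,"ty":0,"tz":11.5,"rx":0,"ry":0,"rz":0},{"jaw":0,"tx":-0.2,"ty":0,"tz":17.2,"rx":0,"ry":0,"rz":0},{"jaw":0,"tx":0,"ty":0,"tz":23,"rx":0,"ry":0,"rz":0},{"jaw":0,"tx":0.4,"ty":0,"tz":28.8,"rx":0,"ry":0,"rz":0},{"jaw":0,"tx":0.9,"ty":-0.1,"tz":34.6,"rx":0,"ry":0,"rz":0},{"jaw":0,"tx":1.6,"ty":-0.1,"tz":40.2,"rx":0,"ry":0,"rz":0},{"jaw":0,"tx":2.3,"ty":-0.2,"tz":45.9,"rx":0,"ry":0,"rz":0},{"jaw":0,"tx":3.3,"ty":-0.2,"tz":51.6,"rx":0,"ry":0,"rz":0},{"jaw":0,"tx":4.4,"ty":-0.3,"tz":57.3,"rx":0,"ry":0,"rz":0},{"jaw":0,"tx":5.6,"ty":-0.4,"tz":62.8,"rx":0,"ry":0,"rz":0},{"jaw":0,"tx":6.9,"ty":-0.5,"tz":68.4,"rx":0,"ry":0,"rz":0},{"jaw":0,"tx":8.4,"ty":-0.6,"tz":74,"rx":0,"ry":0,"rz":0},{"jaw":0,"tx":10,"ty":-0.7,"tz":79.5,"rx":0,"ry":0,"rz":0},{"jaw":0,"tx":11.5,"ty":-0.8,"tz":84,"rx":0,"ry":0,"rz":0},{"jaw":0,"tx":12.5,"ty":-0.8,"tz":86.5,"rx":0,"ry":0,"rz":0},{"jaw":0,"tx":12.5,"ty":-0.8,"tz":86.5,"rx":0,"ry":0,"rz":0}]'
python3 - <<'E'
from h import *
f=optics.grab_frame('scene');hsv=cv2.cvtColor(f['frame'],cv2.COLOR_RGB2HSV).astype(int);mm=((hsv[:,:,0]<6)|(hsv[:,:,0]>174))&(hsv[:,:,1]>140);mm[:, :320]=0;mm[:,420:]=0;mm[:150]=0;mm[330:]=0;ys,xs=np.nonzero(mm);print(len(xs),xs.min(),xs.max(),ys.min(),ys.max(),xs.mean(),ys.mean())
print(manip.get_state()['force'])
E
```

```text
time_s: 22.7
ee_pos: [0.4964, 0.0279, 0.3107]
orientation: [3.138, 0.0, -0.065]
force: [0.4, -4.8, 0.1]
grip_width: 0.0285
gripper_force: 65.8
258 355 367 195 223 360.51162790697674 209.67441860465115
[ 0.02782271 -4.74214649  1.3553912 ]
```

```bash
python3 -m inch '[{"jaw":0,"tx":0.4,"ty":0,"tz":1.5,"rx":0,"ry":0,"rz":0},{"jaw":0,"tx":0.8,"ty":0,"tz":3,"rx":0,"ry":0,"rz":0},{"jaw":0,"tx":0.8,"ty":0,"tz":3,"rx":0,"ry":0,"rz":0}]'
```

```text
time_s: 23.12
ee_pos: [0.4968, 0.0279, 0.312]
orientation: [3.139, 0.002, -0.065]
force: [3.1, -4.4, -6.8]
grip_width: 0.0285
gripper_force: 65.1
```

It's at the rest stop: the force reversed to -6.8 N. Releasing, then going round to the bare end on the left of the press.

```bash
python3 -m inch '[{"jaw":0,"tx":-0.4,"ty":0,"tz":-1.5,"rx":0,"ry":0,"rz":0},{"jaw":0.4,"tx":-0.4,"ty":0,"tz":-1.5,"rx":0,"ry":0,"rz":0},{"jaw":0.8,"tx":-0.4,"ty":0,"tz":-1.5,"rx":0,"ry":0,"rz":0},{"jaw":1,"tx":-0.4,"ty":0,"tz":-1.5,"rx":0,"ry":0,"rz":0},{"jaw":1,"tx":0,"ty":0,"tz":-1.5,"rx":0,"ry":0,"rz":0},{"jaw":1,"tx":0,"ty":0,"tz":40,"rx":0,"ry":0,"rz":0},{"jaw":1,"tx":0,"ty":5,"tz":85,"rx":0,"ry":0,"rz":0},{"jaw":1,"tx":0,"ty":25,"tz":90,"rx":0,"ry":0,"rz":10},{"jaw":1,"tx":10,"ty":60,"tz":90,"rx":0,"ry":0,"rz":20},{"jaw":1,"tx":30,"ty":95,"tz":90,"rx":0,"ry":0,"rz":30},{"jaw":1,"tx":60,"ty":125,"tz":85,"rx":0,"ry":0,"rz":40},{"jaw":1,"tx":95,"ty":138,"tz":70,"rx":0,"ry":0,"rz":50},{"jaw":1,"tx":130,"ty":138,"tz":40,"rx":0,"ry":0,"rz":60},{"jaw":1,"tx":155,"ty":138,"tz":0,"rx":0,"ry":0,"rz":70},{"jaw":1,"tx":169,"ty":138,"tz":-50,"rx":0,"ry":0,"rz":80},{"jaw":0.7,"tx":169,"ty":138,"tz":-100,"rx":0,"ry":0,"rz":90},{"jaw":0.6,"tx":169,"ty":138,"tz":-145,"rx":0,"ry":0,"rz":90},{"jaw":0.6,"tx":169,"ty":138,"tz":-170,"rx":0,"ry":0,"rz":90},{"jaw":0.6,"tx":169,"ty":138,"tz":-175,"rx":0,"ry":0,"rz":90},{"jaw":0.6,"tx":169,"ty":138,"tz":-175,"rx":0,"ry":0,"rz":90}]'
python3 - <<'E'
from h import *
f=optics.grab_frame('wrist');save('w10',f);s=optics.grab_frame('scene');t=optics.grab_frame('top');save('s10',s);save('t10',t);import pickle;pickle.dump((f,s,t),open('f10.pkl','wb'))
for n,g in(('scene',s),('top',t)):
  hsv=cv2.cvtColor(g['frame'],cv2.COLOR_RGB2HSV).astype(int);H,S=hsv[...,0],hsv[...,1]
  mm=((H<6)|(H>174))&(S>140);mm[:, :280]=0;mm[:,420:]=0;mm[:150]=0;mm[330:]=0;ys,xs=np.nonzero(mm);print(n,'red',len(xs),xs.mean(),ys.mean())
  for q in('bar','tested_rack'):
    for d in optics.outline_of(q,n)[:3]: print(n,q,d['p'],np.round(d['xy']),d['pixels'].sum())
for d in optics.outline_of('bar','wrist')[:2]:
  ys,xs=np.nonzero(d['pixels']);P=back(f,np.c_[xs,ys],.082)[:,:2]*1000;r=cv2.minAreaRect(P.astype(np.float32));print('wrist',d['p'],np.round(d['xy']),cv2.boxPoints(r).round(1).tolist())
# expected bar outline in scene
for n,g in(('scene',s),('top',t)):
  print(n,proj(g,[[.6508,-.0919,.082],[.6650,.1277,.082]]).round(1).tolist())
print(manip.get_state()['joints'].round(2))
E
```

```text
time_s: 25.62
ee_pos: [0.6667, 0.1686, 0.1392]
orientation: [3.141, -0.001, 1.508]
force: [0.1, 0.1, 0.4]
grip_width: 0.0515
gripper_force: 0.0
scene red 310 359.2548387096774 206.1516129032258
scene bar 0.86 [120. 292.] 1869
scene bar 0.58 [353. 314.] 684
scene bar 0.58 [219. 230.] 1156
scene tested_rack 0.88 [450. 302.] 1365
top red 1 286.0 278.0
top bar 0.96 [481. 277.] 1149
top bar 0.82 [395. 324.] 1080
top bar 0.58 [315. 200.] 327
top tested_rack 0.64 [238. 203.] 960
wrist 0.77 [331. 400.] [[645.7000122070312, 63.29999923706055], [675.7999877929688, 61.400001525878906], [680.5999755859375, 139.0], [650.4000244140625, 140.8000030517578]]
scene [[329.4, 315.1], [408.4, 301.0]]
top [[331.4, 198.6], [271.6, 194.3]]
[ 0.06  0.61 -0.55  1.54  0.34  1.09 -0.63]
```

The lever is back at rest: red grip at (359.3,206.2), the same as at the start. The bar is still seated. Gripping the bare end.

```bash
python3 -m inch '[{"jaw":0.6,"tx":0,"ty":0,"tz":-30,"rx":0,"ry":0,"rz":0},{"jaw":0.6,"tx":0,"ty":0,"tz":-62,"rx":0,"ry":0,"rz":0},{"jaw":0.6,"tx":-1,"ty":-15,"tz":-63.5,"rx":0,"ry":0,"rz":0},{"jaw":0.6,"tx":-2,"ty":-40,"tz":-63.5,"rx":0,"ry":0,"rz":0},{"jaw":0.6,"tx":-3,"ty":-65,"tz":-63.5,"rx":0,"ry":0,"rz":0},{"jaw":0.6,"tx":-3.5,"ty":-75,"tz":-63.5,"rx":0,"ry":0,"rz":0},{"jaw":0.6,"tx":-3.5,"ty":-75,"tz":-63.5,"rx":0,"ry":0,"rz":0},{"jaw":0.2,"tx":-3.5,"ty":-75,"tz":-63.5,"rx":0,"ry":0,"rz":0},{"jaw":0,"tx":-3.5,"ty":-75,"tz":-63.5,"rx":0,"ry":0,"rz":0},{"jaw":0,"tx":-3.5,"ty":-75,"tz":-63.5,"rx":0,"ry":0,"rz":0},{"jaw":0,"tx":-3.5,"ty":-75,"tz":-63.5,"rx":0,"ry":0,"rz":0},{"jaw":0,"tx":-3.5,"ty":-75,"tz":-63.5,"rx":0,"ry":0,"rz":0}]'
```

```text
time_s: 27.52
ee_pos: [0.6628, 0.0949, 0.0756]
orientation: [3.141, -0.002, 1.509]
force: [-1.8, 2.6, 6.2]
grip_width: 0.0294
gripper_force: 61.7
```

```bash
python3 - <<'E'
from h import *
import pickle;f,s,t=pickle.load(open('f10.pkl','rb'))
# green rack pose: fit model silhouette of roof+walls in scene (and top) frames
from scipy.optimize import minimize
def mask(g,box):
  hsv=cv2.cvtColor(g['frame'],cv2.COLOR_RGB2HSV).astype(int);m=(hsv[...,0]>28)&(hsv[...,0]<50)&(hsv[...,1]>110)
  k=np.zeros(m.shape,bool);k[box[2]:box[3],box[0]:box[1]]=m[box[2]:box[3],box[0]:box[1]];return k
M=[(s,mask(s,(415,490,265,335))),(t,mask(t,(205,270,165,245)))]
c=np.array([[x,y,z] for x in(0,.09) for y in(-.04,.04) for z in(.025,.073)])
def W(p,c): 
  r=p[2];R=np.array([[np.cos(r),-np.sin(r)],[np.sin(r),np.cos(r)]]);return np.c_[c[:,:2]@R.T+p[:2],c[:,2]]
def cost(p,ret=False):
  e=0;o=[]
  for g,m in M:
    q=proj(g,W(p,c));h=cv2.convexHull((q.astype(np.float32)));im=np.zeros(m.shape,np.uint8)
    cv2.fillConvexPoly(im,np.round(h*256).astype(np.int32),255,cv2.LINE_AA,8)
    d=np.abs(im/255.-m).sum();e+=d;o.append((m.sum(),d))
  return o if ret else e
best=min((minimize(cost,[.62,.25,a],method='Nelder-Mead',options=dict(initial_simplex=[[.62,.25,a],[.64,.25,a],[.62,.27,a],[.62,.25,a+.1]])) for a in(-.3,-.15,0,.15)),key=lambda r:r.fun)
print(best.x,np.degrees(best.x[2]),best.fun,cost(best.x,True))
E
```

```text
[ 0.62890265  0.26494052 -0.31357337] -17.966430804555863 481.121568627451 [(np.int64(989), np.float64(281.48627450980393)), (np.int64(498), np.float64(199.63529411764705))]
```

```bash
python3 -m inch '[{"jaw":0,"tx":0,"ty":0,"tz":6,"rx":0,"ry":0,"rz":0},{"jaw":0,"tx":0,"ty":0,"tz":13,"rx":0,"ry":0,"rz":0},{"jaw":0,"tx":-8,"ty":0.5,"tz":14,"rx":0,"ry":0,"rz":0},{"jaw":0,"tx":-25,"ty":1.6,"tz":14,"rx":0,"ry":0,"rz":0},{"jaw":0,"tx":-48,"ty":3,"tz":14,"rx":0,"ry":0,"rz":0},{"jaw":0,"tx":-72,"ty":4.6,"tz":14,"rx":0,"ry":0,"rz":0},{"jaw":0,"tx":-95,"ty":6,"tz":18,"rx":0,"ry":0,"rz":0},{"jaw":0,"tx":-103,"ty":15,"tz":45,"rx":0,"ry":0,"rz":0},{"jaw":0,"tx":-103,"ty":35,"tz":80,"rx":0,"ry":0,"rz":0},{"jaw":0,"tx":-103,"ty":60,"tz":112,"rx":0,"ry":0,"rz":0},{"jaw":0,"tx":-103,"ty":75,"tz":125,"rx":0,"ry":0,"rz":0},{"jaw":0,"tx":-103,"ty":75,"tz":125,"rx":0,"ry":0,"rz":0},{"jaw":0,"tx":-103,"ty":75,"tz":125,"rx":0,"ry":0,"rz":0}]'
python3 - <<'E'
from h import *
f=optics.grab_frame('wrist');save('w11',f);import pickle;pickle.dump(f,open('f11.pkl','wb'))
E
```

```text
time_s: 29.15
ee_pos: [0.5589, 0.1664, 0.1981]
orientation: [-3.139, 0.002, 1.506]
force: [-0.6, -0.4, -1.6]
grip_width: 0.0285
gripper_force: 60.9
```

View pics/w11.png

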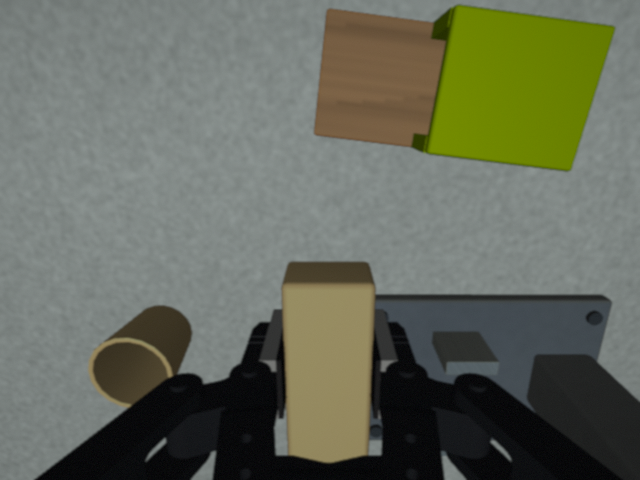

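The view shows the green roof with corners at about (457,6), (613,26), (571,170) and (428,153), and the ledge's free corners at (329,10) and (316,134). The bar's bare end is at (330,265). Working out the rack frame from these.

```bash
python3 - <<'E'
from h import *
import pickle;f=pickle.load(open('f11.pkl','rb'))
hsv=cv2.cvtColor(f['frame'],cv2.COLOR_RGB2HSV).astype(int)
for lo in(90,110,125): 
  m=((hsv[...,0]>28)&(hsv[...,0]<50)&(hsv[...,1]>110)&(hsv[...,2]>lo)).astype(np.uint8)
  c=max(cv2.findContours(m,0,2)[0],key=cv2.contourArea);print(lo,cv2.approxPolyDP(c,8,True)[:,0].tolist(),cv2.contourArea(c))
from scipy.optimize import least_squares
px=np.array([[457,6],[613,26],[571,170],[428,153],[329,10],[316,134]])
mod=np.array([[0,.04,.073],[.09,.04,.073],[.09,-.04,.073],[0,-.04,.073],[-.07,.04,.025],[-.07,-.04,.025]])
def W(p):
  R=np.array([[np.cos(p[2]),-np.sin(p[2])],[np.sin(p[2]),np.cos(p[2])]]);return np.c_[mod[:,:2]@R.T+p[:2],mod[:,2]]
r=least_squares(lambda p:(proj(f,W(p))-px).ravel(),[.62,.26,-.15]);print(r.x,np.degrees(r.x[2]),r.fun.round(1))
# bar in hand: bare end top edge centre and axis
st=manip.get_state();zt=st['ee_pos'][2]+.0075;print(st['ee_pos'],st['orientation'])
print(back(f,[[284,284],[375,284],[290,455],[368,455]],zt)[:,:2].round(4))
E
```

```text
90 [[455, 6], [423, 151], [570, 169], [614, 27]] 22746.5
110 [[458, 5], [428, 151], [570, 169], [614, 27]] 22421.0
125 [[458, 7], [429, 151], [569, 167], [594, 84], [591, 66], [582, 77], [576, 30]] 20010.0
[ 0.6286636   0.26006382 -0.17988406] -10.306597713797807 [-1.3 -2.2  5.1 -0.5  1.3  2.5 -1.4  2.  -2.3 -1.6 -2.3  2.2]
[0.55900252 0.16618053 0.19800389] [-3.13863288e+00  2.24450296e-03  1.50579564e+00]
[[0.5476 0.1999]
 [0.5757 0.1982]
 [0.5431 0.1323]
 [0.5713 0.1306]]
```

```bash
python3 -m inch '[{"jaw":0,"tx":-15,"ty":10,"tz":0,"rx":0,"ry":0,"rz":5},{"jaw":0,"tx":-40,"ty":25,"tz":0,"rx":0,"ry":0,"rz":14},{"jaw":0,"tx":-65,"ty":45,"tz":0,"rx":0,"ry":0,"rz":23},{"jaw":0,"tx":-90,"ty":65,"tz":0,"rx":0,"ry":0,"rz":32},{"jaw":0,"tx":-110,"ty":85,"tz":0,"rx":0,"ry":0,"rz":41},{"jaw":0,"tx":-125,"ty":105,"tz":0,"rx":0,"ry":0,"rz":50},{"jaw":0,"tx":-135,"ty":120,"tz":0,"rx":0,"ry":0,"rz":59},{"jaw":0,"tx":-139,"ty":130,"tz":0,"rx":0,"ry":0,"rz":68},{"jaw":0,"tx":-139,"ty":132,"tz":0,"rx":0,"ry":0,"rz":77},{"jaw":0,"tx":-139,"ty":132,"tz":-15,"rx":0,"ry":0,"rz":83.4},{"jaw":0,"tx":-139,"ty":132,"tz":-50,"rx":0,"ry":0,"rz":83.4},{"jaw":0,"tx":-139,"ty":132,"tz":-90,"rx":0,"ry":0,"rz":83.4},{"jaw":0,"tx":-139,"ty":132,"tz":-125,"rx":0,"ry":0,"rz":83.4},{"jaw":0,"tx":-139,"ty":132,"tz":-140,"rx":0,"ry":0,"rz":83.4},{"jaw":0,"tx":-139,"ty":132,"tz":-140,"rx":0,"ry":0,"rz":83.4}]'
python3 - <<'E'
from h import *
w=optics.grab_frame('wrist');s=optics.grab_frame('scene');t=optics.grab_frame('top');save('s12',s)
st=manip.get_state();p=st['ee_pos'];print(p,st['orientation'],st['joints'].round(2))
o=np.array([.6287,.26]);y=-.18;R=np.array([[np.cos(y),-np.sin(y)],[np.sin(y),np.cos(y)]])
print('TCP in rack',(p[:2]-o)@R)
z=p[2]-.0146;yb=st['orientation'][2]+np.pi;d=np.array([np.cos(yb),np.sin(yb)]);n=np.array([-d[1],d[0]])
for nm,g in(('scene',s),('top',t)):
  hsv=cv2.cvtColor(g['frame'],cv2.COLOR_RGB2HSV).astype(int);m=(hsv[...,0]>100)&(hsv[...,0]<125)&(hsv[...,1]>140)
  c0=proj(g,[np.r_[p[:2]+d*.157,z+.022]])[0];k=np.zeros(m.shape,bool);a,b=int(c0[0]),int(c0[1]);k[b-25:b+25,a-25:a+25]=m[b-25:b+25,a-25:a+25]
  ys,xs=np.nonzero(k)
  C=np.array([np.r_[p[:2]+d*u+n*v,z+h] for u in(.127,.187) for v in(-.015,.015) for h in(0,.022)])
  h=cv2.convexHull(proj(g,C).astype(np.float32));im=np.zeros(m.shape,np.uint8);cv2.fillConvexPoly(im,np.round(h).astype(np.int32),1);Y,X=np.nonzero(im)
  print(nm,'blue',len(xs),xs.mean(),ys.mean(),'pred',len(X),X.mean(),Y.mean(), xs.min(),xs.max(),ys.min(),ys.max(),X.min(),X.max(),Y.min(),Y.max())
E
```

```text
time_s: 31.08
ee_pos: [0.4203, 0.2993, 0.059]
orientation: [-3.14, -0.002, 2.963]
force: [0.4, -1.0, -1.4]
grip_width: 0.0294
gripper_force: 60.8
[0.42161886 0.30089704 0.06112361] [3.13985119e+00 1.66547678e-03 2.96288528e+00] [-0.01  0.53 -0.86  2.01  0.55  0.84  0.21]
TCP in rack [-0.21105725  0.00316264]
scene blue 150 442.3066666666667 269.38 pred 295 442.76949152542375 269.22033898305085 436 448 261 278 435 451 258 280
top blue 95 232.92631578947368 218.31578947368422 pred 189 232.5079365079365 218.95238095238096 229 237 212 225 226 239 210 228
```

The bar lines up with the rack: the blue paint is within half a pixel of the prediction in the scene and top views. Lower and slide in.

```bash
python3 -m inch '[{"jaw":0,"tx":0,"ty":-2,"tz":-6,"rx":0,"ry":0,"rz":0},{"jaw":0,"tx":0,"ty":-2,"tz":-11,"rx":0,"ry":0,"rz":0},{"jaw":0,"tx":8,"ty":-3.5,"tz":-11,"rx":0,"ry":0,"rz":0},{"jaw":0,"tx":18,"ty":-5.3,"tz":-11,"rx":0,"ry":0,"rz":0},{"jaw":0,"tx":29,"ty":-7.3,"tz":-11,"rx":0,"ry":0,"rz":0},{"jaw":0,"tx":40,"ty":-9.3,"tz":-11,"rx":0,"ry":0,"rz":0},{"jaw":0,"tx":51,"ty":-11.3,"tz":-11,"rx":0,"ry":0,"rz":0},{"jaw":0,"tx":62,"ty":-13.3,"tz":-11,"rx":0,"ry":0,"rz":0},{"jaw":0,"tx":73,"ty":-15.3,"tz":-11,"rx":0,"ry":0,"rz":0},{"jaw":0,"tx":84,"ty":-17.3,"tz":-11,"rx":0,"ry":0,"rz":0},{"jaw":0,"tx":92,"ty":-18.7,"tz":-11,"rx":0,"ry":0,"rz":0},{"jaw":0,"tx":94.5,"ty":-19.2,"tz":-11,"rx":0,"ry":0,"rz":0},{"jaw":0,"tx":94.5,"ty":-19.2,"tz":-14,"rx":0,"ry":0,"rz":0},{"jaw":0,"tx":94.5,"ty":-19.2,"tz":-16.5,"rx":0,"ry":0,"rz":0},{"jaw":0,"tx":94.5,"ty":-19.2,"tz":-16.5,"rx":0,"ry":0,"rz":0}]'
python3 -c "
from h import *
s=manip.get_state();p=s['ee_pos'];o=np.array([.6287,.26]);y=-.18;R=np.array([[np.cos(y),-np.sin(y)],[np.sin(y),np.cos(y)]])
print(p,s['force'],s['moment'],(p[:2]-o)@R)"
```

```text
time_s: 33.1
ee_pos: [0.5147, 0.281, 0.0431]
orientation: [-3.141, -0.001, 2.964]
force: [-0.2, -0.3, -2.3]
grip_width: 0.0292
gripper_force: 60.9
[0.51465969 0.2809908  0.04309733] [-0.22828306 -0.32050172 -2.28664223] [0.00248505 0.12960505 0.02809047] [-0.11595581  0.00023507]
```

```bash
python3 -m inch '[{"jaw":0,"tx":0,"ty":0,"tz":-1.5,"rx":0,"ry":0,"rz":0},{"jaw":0,"tx":0,"ty":0,"tz":-3,"rx":0,"ry":0,"rz":0},{"jaw":0,"tx":0,"ty":0,"tz":-3.5,"rx":0,"ry":0,"rz":0},{"jaw":0,"tx":0,"ty":0,"tz":-3.5,"rx":0,"ry":0,"rz":0}]'
python3 - <<'E'
from h import *
s=optics.grab_frame('scene');t=optics.grab_frame('top')
o=np.array([.6287,.26]);y=-.18;R=np.array([[np.cos(y),-np.sin(y)],[np.sin(y),np.cos(y)]])
for nm,g in(('scene',s),('top',t)):
  hsv=cv2.cvtColor(g['frame'],cv2.COLOR_RGB2HSV).astype(int);m=(hsv[...,0]>100)&(hsv[...,0]<125)&(hsv[...,1]>120)
  c=proj(g,[np.r_[o,.05]])[0].astype(int);k=m[c[1]-35:c[1]+35,c[0]-35:c[0]+35];print(nm,c,'blue px near mouth',k.sum())
E
```

```text
time_s: 33.6
ee_pos: [0.5152, 0.2812, 0.0405]
orientation: [-3.141, 0.0, 2.963]
force: [-2.9, -1.5, 3.5]
grip_width: 0.029
gripper_force: 61.7
scene [445 286] blue px near mouth 0
top [236 205] blue px near mouth 0
```

```bash
python3 -m inch '[{"jaw":0.3,"tx":0,"ty":0,"tz":0,"rx":0,"ry":0,"rz":0},{"jaw":0.6,"tx":0,"ty":0,"tz":0,"rx":0,"ry":0,"rz":0},{"jaw":0.7,"tx":0,"ty":0,"tz":0,"rx":0,"ry":0,"rz":0},{"jaw":0.7,"tx":0,"ty":0,"tz":0,"rx":0,"ry":0,"rz":0},{"jaw":0.7,"tx":0,"ty":0,"tz":10,"rx":0,"ry":0,"rz":0},{"jaw":0.7,"tx":0,"ty":0,"tz":35,"rx":0,"ry":0,"rz":0},{"jaw":0.7,"tx":-10,"ty":0,"tz":80,"rx":0,"ry":0,"rz":0},{"jaw":0.7,"tx":-30,"ty":0,"tz":130,"rx":0,"ry":0,"rz":0},{"jaw":0.7,"tx":-50,"ty":0,"tz":180,"rx":0,"ry":0,"rz":0},{"jaw":0.7,"tx":-50,"ty":0,"tz":200,"rx":0,"ry":0,"rz":0},{"jaw":0.7,"tx":-50,"ty":0,"tz":200,"rx":0,"ry":0,"rz":0}]'
python3 - <<'E'
from h import *
w=optics.grab_frame('wrist');s=optics.grab_frame('scene');t=optics.grab_frame('top');save('w13',w)
o=np.array([.6287,.26]);y=-.18;R=np.array([[np.cos(y),-np.sin(y)],[np.sin(y),np.cos(y)]])
for nm,g in(('wrist',w),('top',t),('scene',s)):
  hsv=cv2.cvtColor(g['frame'],cv2.COLOR_RGB2HSV).astype(int);m=(hsv[...,0]>100)&(hsv[...,0]<125)&(hsv[...,1]>120)
  c=proj(g,[np.r_[o,.05]])[0].astype(int);print(nm,c,'blue',m[max(0,c[1]-35):c[1]+35,c[0]-35:c[0]+35].sum())
  for d in optics.outline_of('bar',nm)[:4]:
    ys,xs=np.nonzero(d['pixels']);P=(back(g,np.c_[xs,ys],.047)[:,:2]-o)@R*1000;print(' bar',round(d['p'],2),np.round(d['xy']),'rack x',np.percentile(P[:,0],[1,99]).round(),'y',np.percentile(P[:,1],[2,98]).round())
t0=cv2.imread('pics/top.png');
for q in('cup','bowl','glaze_jar'):
  for d in optics.outline_of(q,'top')[:1]: print(q,d['xy'].round(1) if hasattr(d['xy'],'round') else d['xy'])
hsv=cv2.cvtColor(s['frame'],cv2.COLOR_RGB2HSV).astype(int);mm=((hsv[...,0]<6)|(hsv[...,0]>174))&(hsv[...,1]>140);mm[:, :320]=0;mm[:,420:]=0;mm[:150]=0;mm[330:]=0;ys,xs=np.nonzero(mm);print('red',xs.mean(),ys.mean())
E
```

```text
time_s: 35.08
ee_pos: [0.4664, 0.2812, 0.2413]
orientation: [3.14, 0.003, 2.962]
force: [0.1, -0.7, -1.0]
grip_width: 0.06
gripper_force: 0.0
wrist [335 388] blue 0
 bar 0.78 [339. 309.] rack x [-152.   14.] y [-13.  16.]
top [236 205] blue 0
 bar 0.97 [398. 325.] rack x [-461. -165.] y [-687. -630.]
 bar 0.74 [485. 275.] rack x [-151.  -29.] y [-1069.  -787.]
 bar 0.71 [237. 217.] rack x [-83.   2.] y [-21.  14.]
scene [445 286] blue 0
 bar 0.83 [220. 230.] rack x [-443. -128.] y [-687. -629.]
 bar 0.64 [437. 267.] rack x [-145.  -18.] y [-23.  12.]
 bar 0.59 [120. 293.] rack x [-126.    5.] y [-1067.  -783.]
cup [286.2, 261.1]
bowl [171.6, 227.3]
glaze_jar [439.9, 223.7]
red 359.2548387096774 206.1516129032258
```

```bash
python3 -c "
from plant import manip
print(manip.finish_job())"
```

```text
the job is handed in; nothing more can be done
None
```

The job is handed in at about 35 s: the kiln bar was pressed to the lever's stop, held about half a second, and the lever was eased back to rest. The bar now lies in the green rack, blue end first, with no blue showing outside the roof.

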